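# Find and release the latched key on a key-row board

### The arm

A 6-joint arm with a two-finger parallel gripper is mounted at the origin on a cart in front of the work surface, level with it; the furniture and walls round the work are solid. World frame = base frame: x ahead of the robot, y to its left, z up, the work surface at z = 0. Lengths are in m, angles in rad, forces in N, time in s.
With the tool pointing down it reaches from about 0.375 to 0.9 m from the base axis. Payload 3.1 kg.
Tool frame: the origin (TCP) lies between the finger pads; the fingertips stand manip.finger_overhang ahead of it and the grasp point (between the pads) lies 5 mm behind it (manip.finger_overhang is the distance from the TCP to the fingertips, in m); z points along the fingers, y is the line along which they close (so a half turn about z gives the same grasp; the last joint's range is limited). The gripper opens to 85 mm and grips with 20 to 120 N. Pads are 22 mm wide; open, the fingers measure 114 mm over their backs; the gripper's body (76 mm by 85 mm) begins 54 mm behind the grasp point. The pads swing forward as they close: fully open they stand 13 mm farther back than shut.
Start: joints at [0.933, 0.527, 1.433, -0, 1.181, -0.178], TCP at [0.277, 0.56, 0.245] pointing down, gripper open.
Joint ranges: [-3.08, 3.08], [-0.75, 2.2], [0.22, 2.44], [-1.43, 4.57], [0, 2.65], [-2.85, 2.85]. Speed limits (rad/s): [2.79, 2.79, 3.14, 3.14, 3.14, 3.14].

### API

Orientations are given as a unit quaternion [x, y, z, w].
In Python, from station import manip gives the robot as it stands.
- The arm moves only by the tool drive_tool, never from a script. Its argument "plan" is a list of rows, each a list of 7 numbers: the shift along the tool's x, y, z in m, then the turn, a rotation vector about the tool's x, y, z in degrees, then the opening, from -1 (shut) to 1 (fully open). In form: [[x, y, z, wx, wy, wz, gripper], ...]. A call has 1 to 10 rows; each row shifts and turns the commanded pose from where the row before left it, along the tool's axes as they then stand; what a row does not reach is not made up. A row lasts 1/10 s, in which the tool goes at most 50 mm and 8.59 degrees, less where a joint would pass 70% of its speed; a pose out of reach is approached as far as the arm can. A call is refused whole if a number of a shift passes 0.05 or a number of a turn 8.59, either way. A call with a gripper value outside its range is refused whole. The fingers move at their own pace and stop on an object; "newtons" is the grip in N (left out, the last holds). Time passes only in rows, so rows that do not move let the fingers close. It gives the time, the measured TCP pose, the force, the opening and the grip force at its end, in the units of the state.
- manip.sense(): the state, without advancing time (a new reading comes with each control period).
- manip.snapshot(name): name is "side" or "top" or "wrist"; returns a dict with "image" (400x640x3 uint8, red, green, blue), "z_map" (400x640 float32, m along the optical axis (not along the pixel's ray), 0 where there is no reading), "fov_y" (degrees; the focal length in pixels is half the picture's height over the tangent of half this angle, whatever the lens; pixels are square), "cx", "cy" (the principal point, pixels), "extrinsics" (4x4, takes a point from camera to world coordinates); the wrist camera has in their place "mount" (4x4, takes a point from camera to tool coordinates, whose origin is the TCP and whose axes are the flange's). Camera axes: x right, y up, looking along -z (the intrinsics and any distortion apply to the point x, -y, -z); pixel columns grow to the right and rows downward; lengths in m; the calibration is good to about 2 mm. A picture is of the moment at which its call begins: read the wrist's pose just before it.
- manip.sign_off(): hands the job in; it is judged then, once.
The state is a dict: "t": time; "q": joint angles; "qd": joint speeds; "tau": joint torques, N m; "tcp_pos": TCP position; "tool_rot": TCP orientation; "force": force on the tool from outside, world axes, zero at the start; "ft_torque": the same for the moment, N m; "finger_gap": opening from 0.0 (shut) to 1.0 (fully open); "gripper_force": force on a finger pad.
Only numpy, scipy, OpenCV 4.12 (cv2) and the standard library are available. Lean on these libraries where they do the work, as an engineer would, in place of code of your own. Each camera call takes 0.05 s, during which the arm holds its last target. There are 200 camera calls.

### The job

The key-row board in the pallet has to go on with all four of its push-push keys up, but one key was left latched down. Working along the row from left to right as the robot sees it, slowly tap each of the four white keys lightly with the fingertips, just enough to feel it, to find the one that sits lower and does not give; then lift off, press that key fully down and let it go so that it springs up. Do not push the other keys in, do not force the keys, and leave the loose parts where they lie.

Things in the scene. Friction and masses are not known exactly. Their poses are not given: they have to be found in the camera images.
- pallet: black flat solder pallet, 172 x 197 mm with a low rim, standing on the conveyor belt; it does not move when touched. Origin: centre of its underside, at z = 0 on the belt; y axis along the row of keys to the left, x axis away from the robot. The green board stands in it; the parts on the board's far half (pallet x = 33 to 63 mm) reach 24 mm above the belt
- bar: dark sheet-steel bar, 40 x 172 mm, top face 47 mm above the belt, fixed on the board; carries the four keys. Origin and axes are the pallet's; keys 1 to 4 are at x = -6 mm and y = +60, +20, -20, -60 mm
- key_1 (a joint): travel of push-push key 1 (leftmost), m, down positive: -0.0063 up, -0.0002 latched, +0.0062 stop (rigid, 5.5 N). All alike; move at 20 mm/s or less, struck faster they resist. Up: gives from 1.2 N on, about 0.4 N per mm; springs back if let go before +0.002, latches if pressed to the stop. Latched: hardly gives below 3 N; pressed past +0.0035 (5 N) and let go, springs up
- key_2 (a joint): travel of push-push key 2 (second from the left), m, down positive: -0.0063 up, -0.0002 latched, +0.0062 stop (rigid, 5.5 N). All alike; move at 20 mm/s or less, struck faster they resist. Up: gives from 1.2 N on, about 0.4 N per mm; springs back if let go before +0.002, latches if pressed to the stop. Latched: hardly gives below 3 N; pressed past +0.0035 (5 N) and let go, springs up
- key_3 (a joint): travel of push-push key 3 (third from the left), m, down positive: -0.0063 up, -0.0002 latched, +0.0062 stop (rigid, 5.5 N). All alike; move at 20 mm/s or less, struck faster they resist. Up: gives from 1.2 N on, about 0.4 N per mm; springs back if let go before +0.002, latches if pressed to the stop. Latched: hardly gives below 3 N; pressed past +0.0035 (5 N) and let go, springs up
- key_4 (a joint): travel of push-push key 4 (rightmost), m, down positive: -0.0063 up, -0.0002 latched, +0.0062 stop (rigid, 5.5 N). All alike; move at 20 mm/s or less, struck faster they resist. Up: gives from 1.2 N on, about 0.4 N per mm; springs back if let go before +0.002, latches if pressed to the stop. Latched: hardly gives below 3 N; pressed past +0.0035 (5 N) and let go, springs up
- cap_1: white key cap 1 (leftmost), 28 mm along pallet x by 24 mm along the row, flat top with bevelled edges; 16 mm gap to the next cap. Origin: centre of its top face: 64 mm above the belt when up (17 mm above the bar), 58 mm latched, 51.5 mm at the end stop
- cap_2: white key cap 2 (second from the left), 28 mm along pallet x by 24 mm along the row, flat top with bevelled edges; 16 mm gap to the next cap. Origin: centre of its top face: 64 mm above the belt when up (17 mm above the bar), 58 mm latched, 51.5 mm at the end stop
- cap_3: white key cap 3 (third from the left), 28 mm along pallet x by 24 mm along the row, flat top with bevelled edges; 16 mm gap to the next cap. Origin: centre of its top face: 64 mm above the belt when up (17 mm above the bar), 58 mm latched, 51.5 mm at the end stop
- cap_4: white key cap 4 (rightmost), 28 mm along pallet x by 24 mm along the row, flat top with bevelled edges; 16 mm gap to the next cap. Origin: centre of its top face: 64 mm above the belt when up (17 mm above the bar), 58 mm latched, 51.5 mm at the end stop
- brush: loose black antistatic brush, 17 x 127 x 9 mm, lying in the pallet in front of the keys; leave it alone. Origin: centre of its underside
- capacitor_a: loose black can capacitor, 30 mm across, 47 mm high, standing in the pallet at its front right corner; leave it alone. Origin: centre of its underside
- coil_a: loose copper-wound ring coil, 40 x 37 x 17 mm, on the belt beyond the pallet; leave it alone. Origin: centre of its underside
- coil_b: a second such coil, 40 x 37 x 17 mm, beside the first; leave it alone. Origin: centre of its underside

How it is judged:
By the outcome, as a careful person would: the job done as asked, in the order asked, and still so for the second after the job is handed in, with the robot touching nothing.
It also fails if it takes over 43 s, if anything falls off the work surface, if the arm or the gripper's body presses on something with over 40 N, if the wrist force passes 120 N, or if a joint passes its speed limit or range.

## Working session

There is one attempt and no reset: what is moved stays moved. The work goes in short steps, Python scripts to look and compute and a tool call to move; the robot and the scene stay as the last step left them, time stands still between calls to the robot, and variables do not carry over. Pictures are saved under pics/ and viewed, at most 10 in all, crops included, and the job is handed in when it is done.

Besides the shell and the picture viewer there is one more tool, called after "Emit:" by a JSON object that holds its "method" and its "body", one argument or row to a line. drive_tool: Moves the arm, as the interface text tells. Its arguments: {"type":"object","properties":{"plan":{"type":"array"},"newtons":{"type":"number"}},"required":["plan"]}

```bash
mkdir -p pics
python3 - <<'E'
from station import manip
import cv2,numpy as np
s=manip.sense();print({k:np.round(v,4).tolist() for k,v in s.items()},manip.finger_overhang)
for n in("top","side"):
    d=manip.snapshot(n);cv2.imwrite(f"pics/{n}0.png",d["image"][:,:,::-1]);np.savez(f"{n}.npz",**d)
    print(n,d["fov_y"],d["cx"],d["cy"],d["extrinsics"].round(4).tolist(),d.keys())
E
```

```text
{'t': 0.0, 'q': [0.9335, 0.5284, 1.4339, -0.0, 1.1814, -0.1785], 'qd': [-0.0016, -0.0004, -0.0002, 0.0002, -0.0005, 0.0018], 'tau': [-0.0005, -44.2363, -17.8018, -0.0002, 0.0085, 0.0], 'tcp_pos': [0.2763, 0.5598, 0.2443], 'tool_rot': [0.2274, 0.9738, -0.001, -0.0004], 'force': [0.0894, 1.0969, 0.4118], 'ft_torque': [0.0225, 0.0244, -0.0141], 'gripper_force': 0.0, 'finger_gap': 1.0009} 0.014
top 47.990011983892515 308.1441681998074 192.68999265190985 [[0.0097, 0.9928, -0.1191, 0.4604], [-0.9999, 0.009, -0.0065, 0.2781], [-0.0054, 0.1191, 0.9929, 0.9223], [0.0, 0.0, 0.0, 1.0]] dict_keys(['image', 'z_map', 'fov_y', 'cx', 'cy', 'extrinsics'])
side 44.61162269565397 315.89512173760704 197.0553758217096 [[-0.9829, 0.0781, -0.167, 0.4319], [-0.1836, -0.4979, 0.8476, 1.0044], [-0.017, 0.8637, 0.5037, 0.4939], [0.0, 0.0, 0.0, 1.0]] dict_keys(['image', 'z_map', 'fov_y', 'cx', 'cy', 'extrinsics'])
```

View pics/top0.png

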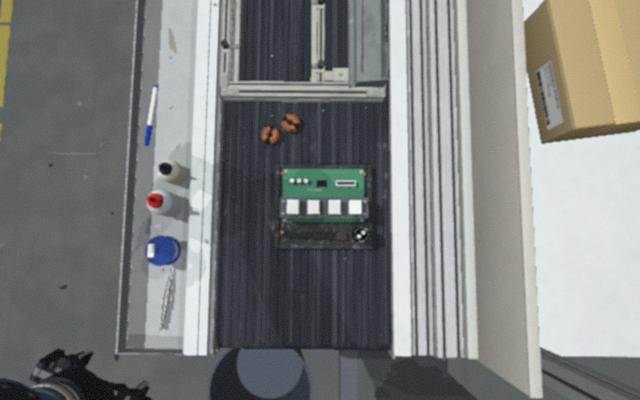

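View pics/side0.png

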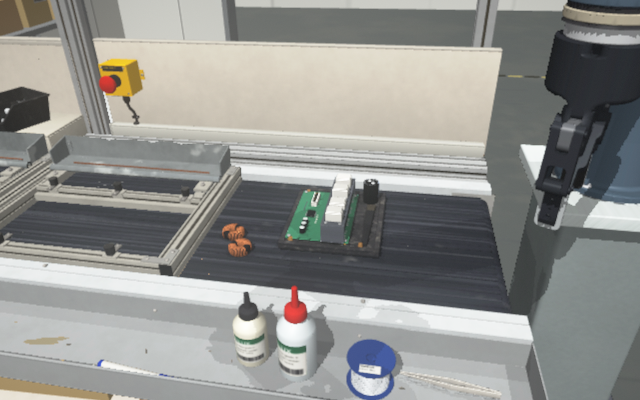

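The top view shows the pallet with four white caps at about (292,207), (313,207), (334,207) and (355,207). The capacitor is at (361,234) and the coils are at (270,134) and (290,123). The side view agrees, and the arm is clear at the robot's left.

```bash
cat > h.py <<'E'
import numpy as np,cv2
def ray(d,u,v,z,T=None):
    T=d["extrinsics"] if T is None else T
    f=200/np.tan(np.radians(float(d["fov_y"]))/2)
    r=T[:3,:3]@np.array([(u-d["cx"])/f,-(v-d["cy"])/f,-1]);o=T[:3,3]
    return o+r*(z-o[2])/r[2]
def depthpt(d,u,v,zz,T=None):
    T=d["extrinsics"] if T is None else T
    f=200/np.tan(np.radians(float(d["fov_y"]))/2)
    return T[:3,:3]@(np.array([(u-d["cx"])/f,-(v-d["cy"])/f,-1])*zz)+T[:3,3]
def caps(img,box,lo=150,amin=60):
    x0,y0,x1,y1=box;m=np.zeros(img.shape[:2],np.uint8)
    c=img[y0:y1,x0:x1].astype(int);m[y0:y1,x0:x1]=((c.min(2)>lo)&(np.ptp(c,axis=2)<40))
    n,l,st,ce=cv2.connectedComponentsWithStats(m)
    return [(ce[i],st[i],l==i) for i in range(1,n) if st[i,4]>=amin]
E
python3 - <<'E'
from h import *
d=dict(np.load("top.npz"))
for c,s,m in sorted(caps(d["image"],(278,192,375,222)),key=lambda a:a[0][0]):
    zz=np.median(d["z_map"][m]);print(c.round(1),s,ray(d,*c,.064).round(4),depthpt(d,*c,zz).round(4))
# pallet extents: dark vs belt – depth heights
z=d["z_map"];hm=np.zeros(z.shape)
for v in range(150,260):
    for u in range(265,390): hm[v,u]=depthpt(d,u,v,z[v,u])[2]
for v in range(160,256,4): print(v,(hm[v,270:384:4]*1000).astype(int).tolist())
E
```

```text
[292.2 206.1] [286 199  13  15 185] [0.5371 0.3141 0.064 ] [0.5371 0.3141 0.0638]
[312.6 206.5] [307 200  13  14 167] [0.5367 0.2749 0.064 ] [0.5373 0.2749 0.0574]
[333.9 206.5] [328 200  13  14 175] [0.5372 0.2341 0.064 ] [0.5372 0.2341 0.0639]
[355.  206.5] [348 200  14  14 183] [0.5375 0.1938 0.064 ] [0.5376 0.1937 0.0637]
160 [-3, -3, -4, -3, -6, -3, -6, -4, -5, -2, -2, -3, -5, -3, -3, -5, -3, -6, -1, -2, -3, -3, -1, -3, -5, -2, -1, -1, -5]
164 [-2, -5, 12, 9, 9, 11, 9, 12, -4, -6, -3, -5, -5, -3, -2, -3, -6, -2, -5, -7, -1, -1, -3, -1, -1, -3, -3, -1, -6]
168 [-2, -2, 14, 7, 12, 13, 15, 11, 13, 9, 10, 7, 9, 9, 9, 9, 9, 7, 10, 9, 10, 11, 11, 9, 10, 13, -3, 0, -6]
172 [0, -4, 11, 15, 13, 14, 10, 12, 13, 13, 14, 12, 11, 15, 11, 11, 14, 11, 12, 15, 12, 15, 14, 17, 7, 11, -2, -2, -7]
176 [-3, -2, 12, 8, 10, 12, 12, 14, 14, 13, 12, 13, 14, 13, 11, 13, 11, 11, 10, 11, 13, 12, 12, 13, 8, 11, -3, -5, -2]
180 [-4, -1, 14, 5, 9, 27, 23, 24, 13, 25, 11, 11, 16, 16, 16, 11, 12, 21, 20, 20, 21, 20, 15, 13, 10, 13, -1, -6, -4]
184 [-4, -6, 12, 10, 11, 13, 12, 15, 11, 14, 13, 15, 20, 16, 15, 11
[... 1300 characters left out ...]
, 8, 50, 49, 52, 13, 0, -2, -5]
232 [-3, -1, 15, 10, 10, 8, 8, 9, 5, 6, 6, 8, 5, 7, 6, 7, 9, 7, 4, 14, 4, 50, 51, 49, 46, 11, -2, -2, -3]
236 [0, -6, 12, 7, 12, 14, 16, 13, 16, 14, 15, 15, 13, 14, 16, 16, 16, 16, 15, 13, 8, 47, 50, 48, 47, 9, -3, -6, -5]
240 [-2, -4, 11, 7, 6, 6, 5, 4, 6, 6, 922, 6, 5, 8, 4, 5, 2, 7, 7, 13, 9, 11, 50, 50, 8, 12, -6, -4, -4]
244 [-2, -5, 15, 8, 9, 11, 10, 9, 10, 9, 13, 11, 11, 7, 13, 8, 7, 9, 8, 9, 10, 10, 11, 3, 4, 13, -4, -4, -5]
248 [-1, -3, -5, -6, -4, -2, -3, -1, -5, 0, -3, -3, -4, 7, 9, 8, 9, 7, 8, 7, 9, 9, 11, 11, 10, 10, -4, -6, -4]
252 [-3, -4, -5, -7, -5, -6, -3, -3, -5, -5, -3, -4, -3, -4, -1, -1, -1, -4, -3, -4, -3, -7, -5, -4, -4, -2, -4, -2, -7]
```

Cap tops measured by ray and by depth agree: height 64 mm for keys 1, 3 and 4, about 57.5 mm for key 2. They sit at x ≈ 0.537 with 40 mm spacing, as specified. Next I turn the tool so its y axis is along world x, and shut the fingers.

Emit:
{"method": "drive_tool", "body": {
  "plan": [
    [0,0,0,0,0,7.96,-1],
    [0,0,0,0,0,7.96,-1],
    [0,0,0,0,0,7.96,-1],
    [0,0,0,0,0,7.96,-1],
    [0,0,0,0,0,7.96,-1],
    [0,0,0,0,0,7.96,-1],
    [0,0,0,0,0,7.96,-1],
    [0,0,0,0,0,7.96,-1]
  ]
}}

```text
t: 0.9
tcp_pos: [0.2765, 0.56, 0.2447]
tool_rot: [0.709, 0.705, -0.001, 0.0]
force: [0.9, -0.7, -0.3]
finger_gap: -0.005
gripper_force: 0.0
```

Emit:
{"method": "drive_tool", "body": {
  "plan": [
    [-0.02,0.02,0,0,0,0,-1],
    [-0.03,0.03,0,0,0,0,-1],
    [-0.03,0.03,0,0,0,0,-1],
    [-0.03,0.03,0,0,0,0,-1],
    [-0.03,0.03,0,0,0,0,-1],
    [-0.03,0.03,0,0,0,0,-1],
    [-0.03,0.03,0,0,0,0,-1],
    [-0.026,0.03,0.01,0,0,0,-1],
    [-0.02,0.02,0.02,0,0,0,-1],
    [0,0.01,0.02,0,0,0,-1]
  ]
}}

```text
t: 1.9
tcp_pos: [0.5392, 0.3116, 0.1947]
tool_rot: [0.708, 0.706, 0.0, 0.001]
force: [0.1, -0.1, 0.1]
finger_gap: -0.001
gripper_force: 0.0
```

Emit:
{"method": "drive_tool", "body": {
  "plan": [
    [0.002,-0.002,0.02,0,0,0,-1],
    [0,0,0.025,0,0,0,-1],
    [0,0,0.025,0,0,0,-1],
    [0,0,0.02,0,0,0,-1],
    [0,0,0.01,0,0,0,-1],
    [0,0,0,0,0,0,-1]
  ]
}}

```text
t: 2.5
tcp_pos: [0.5338, 0.3161, 0.0936]
tool_rot: [0.707, 0.707, -0.002, -0.001]
force: [0.5, 0.7, 0.5]
finger_gap: 0.001
gripper_force: 0.0
```

Run:
```python
from station import manip
import cv2,numpy as np
s=manip.sense();print(s['tcp_pos'],s['force'])
a=manip.snapshot("side")["image"][140:270,260:420]
d=manip.snapshot("wrist");print(d['mount'].round(3).tolist())
cv2.imwrite("pics/c1.png",np.hstack([cv2.resize(a,(492,400),interpolation=2),cv2.resize(d["image"],(300,188))if 0 else d["image"][:, 170:470]])[:,:,::-1])
```

```text
[0.53375561 0.31605136 0.09355972] [0.53215983 0.71748654 0.52072077]
[[0.0, 0.948, 0.317, 0.081], [1.0, -0.001, 0.001, 0.002], [0.001, 0.317, -0.948, -0.127], [0.0, 0.0, 0.0, 1.0]]
```

View pics/c1.png

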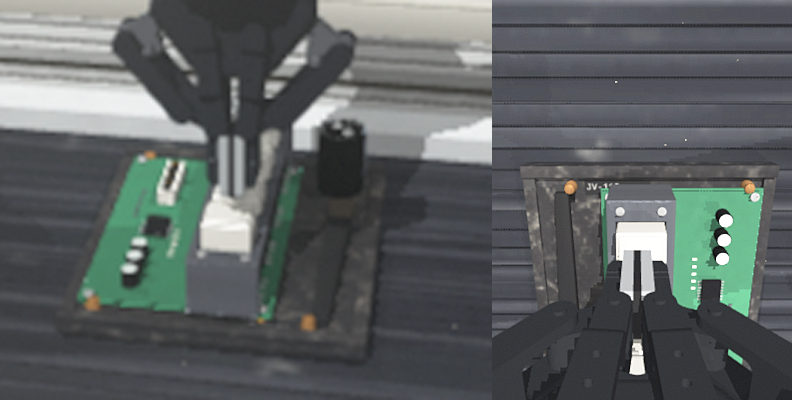

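The shut fingertips are centred over cap 1 in both the side and the wrist crop, and clear of everything else. Now the slow tap on key 1.

Emit:
{"method": "drive_tool", "body": {
  "plan": [
    [-0.002,0.002,0.005,0,0,0,-1],
    [0,0,0.005,0,0,0,-1],
    [0,0,0.003,0,0,0,-1],
    [0,0,0.001,0,0,0,-1],
    [0,0,0.001,0,0,0,-1],
    [0,0,0.001,0,0,0,-1],
    [0,0,0.001,0,0,0,-1],
    [0,0,0,0,0,0,-1]
  ]
}}

```text
t: 3.4
tcp_pos: [0.5369, 0.3145, 0.0783]
tool_rot: [0.707, 0.707, -0.0, -0.0]
force: [0.2, 0.2, -0.9]
finger_gap: 0.001
gripper_force: 0.0
```

Emit:
{"method": "drive_tool", "body": {
  "plan": [
    [0,0,0.001,0,0,0,-1],
    [0,0,0,0,0,0,-1]
  ]
}}

```text
t: 3.6
tcp_pos: [0.5369, 0.3145, 0.0774]
tool_rot: [0.707, 0.707, 0.0, 0.0]
force: [-1.4, -0.1, 2.0]
finger_gap: 0.0
gripper_force: 0.5
```

Emit:
{"method": "drive_tool", "body": {
  "plan": [
    [0,0,0.001,0,0,0,-1],
    [0,0,0,0,0,0,-1]
  ]
}}

```text
t: 3.8
tcp_pos: [0.5369, 0.3146, 0.0764]
tool_rot: [0.707, 0.707, 0.0, 0.0]
force: [-1.1, 0.3, 1.3]
finger_gap: 0.0
gripper_force: 0.7
```

Emit:
{"method": "drive_tool", "body": {
  "plan": [
    [0,0,0.001,0,0,0,-1]
  ]
}}

```text
t: 3.9
tcp_pos: [0.5369, 0.3146, 0.0755]
tool_rot: [0.707, 0.707, 0.0, 0.0]
force: [-1.0, -1.0, 1.7]
finger_gap: -0.002
gripper_force: 0.9
```

Emit:
{"method": "drive_tool", "body": {
  "plan": [
    [0,0,0,0,0,0,-1]
  ]
}}

```text
t: 4.0
tcp_pos: [0.5369, 0.3145, 0.0753]
tool_rot: [0.707, 0.707, 0.0, 0.0]
force: [0.2, -0.8, 1.6]
finger_gap: 0.006
gripper_force: 0.9
```

Key 1 gives about 2.7 mm at under 2 N, so it is up. Lift off and go to key 2.

Emit:
{"method": "drive_tool", "body": {
  "plan": [
    [0,0,-0.002,0,0,0,-1],
    [0,0,-0.004,0,0,0,-1],
    [0,0,-0.007,0,0,0,-1],
    [-0.01,0,-0.003,0,0,0,-1],
    [-0.02,0,0,0,0,0,-1],
    [-0.01,0,0,0,0,0,-1],
    [0,0,0.004,0,0,0,-1],
    [0,0,0.004,0,0,0,-1],
    [0,0,0.002,0,0,0,-1],
    [0,0,0.001,0,0,0,-1]
  ]
}}

```text
t: 5.0
tcp_pos: [0.5366, 0.2749, 0.0797]
tool_rot: [0.707, 0.708, -0.0, -0.0]
force: [-1.3, -0.1, -0.4]
finger_gap: -0.001
gripper_force: 0.0
```

Emit:
{"method": "drive_tool", "body": {
  "plan": [
    [0,0,0.001,0,0,0,-1],
    [0,0,0.001,0,0,0,-1],
    [0,0,0.001,0,0,0,-1],
    [0,0,0.001,0,0,0,-1],
    [0,0,0,0,0,0,-1]
  ]
}}

```text
t: 5.5
tcp_pos: [0.5368, 0.2745, 0.0762]
tool_rot: [0.707, 0.707, -0.0, -0.0]
force: [-0.6, -0.7, 0.5]
finger_gap: -0.002
gripper_force: 0.0
```

Emit:
{"method": "drive_tool", "body": {
  "plan": [
    [0,0,0.001,0,0,0,-1],
    [0,0,0.001,0,0,0,-1],
    [0,0,0.001,0,0,0,-1],
    [0,0,0,0,0,0,-1]
  ]
}}

```text
t: 5.9
tcp_pos: [0.5368, 0.2745, 0.0731]
tool_rot: [0.707, 0.707, -0.0, -0.0]
force: [0.5, -0.4, -0.3]
finger_gap: -0.001
gripper_force: 0.0
```

Emit:
{"method": "drive_tool", "body": {
  "plan": [
    [0,0,0.0005,0,0,0,-1],
    [0,0,0,0,0,0,-1]
  ]
}}

```text
t: 6.1
tcp_pos: [0.5369, 0.2745, 0.0728]
tool_rot: [0.707, 0.707, -0.0, -0.0]
force: [-0.0, 0.8, 0.4]
finger_gap: -0.005
gripper_force: 0.0
```

Emit:
{"method": "drive_tool", "body": {
  "plan": [
    [0,0,0.0005,0,0,0,-1],
    [0,0,0,0,0,0,-1]
  ]
}}

```text
t: 6.3
tcp_pos: [0.5369, 0.2745, 0.0723]
tool_rot: [0.707, 0.707, -0.0, -0.0]
force: [-0.1, -0.1, 0.3]
finger_gap: -0.001
gripper_force: 0.0
```

Emit:
{"method": "drive_tool", "body": {
  "plan": [
    [0,0,0.0005,0,0,0,-1],
    [0,0,0,0,0,0,-1]
  ]
}}

```text
t: 6.5
tcp_pos: [0.537, 0.2745, 0.072]
tool_rot: [0.707, 0.707, 0.0, 0.0]
force: [0.4, -0.5, 2.6]
finger_gap: 0.001
gripper_force: 0.8
```

Emit:
{"method": "drive_tool", "body": {
  "plan": [
    [0,0,0.0003,0,0,0,-1],
    [0,0,0,0,0,0,-1]
  ]
}}

```text
t: 6.7
tcp_pos: [0.537, 0.2745, 0.0718]
tool_rot: [0.707, 0.707, 0.0, 0.0]
force: [-0.7, -0.3, 3.2]
finger_gap: 0.001
gripper_force: 1.6
```

Key 2 is met at 58 mm, 6 mm lower, and does not give (about 3 N within 0.3 mm), so it is the latched one. On to keys 3 and 4.

Emit:
{"method": "drive_tool", "body": {
  "plan": [
    [0,0,-0.002,0,0,0,-1],
    [0,0,-0.006,0,0,0,-1],
    [0,0,-0.01,0,0,0,-1],
    [-0.005,0,-0.002,0,0,0,-1],
    [-0.02,0,0,0,0,0,-1],
    [-0.015,0,0,0,0,0,-1],
    [0,0,0.005,0,0,0,-1],
    [0,0,0.004,0,0,0,-1],
    [0,0,0.002,0,0,0,-1],
    [0,0,0,0,0,0,-1]
  ]
}}

```text
t: 7.7
tcp_pos: [0.5366, 0.2349, 0.0798]
tool_rot: [0.707, 0.707, -0.0, -0.0]
force: [-0.3, -0.5, -0.3]
finger_gap: 0.002
gripper_force: 0.0
```

Emit:
{"method": "drive_tool", "body": {
  "plan": [
    [0,0,0.001,0,0,0,-1],
    [0,0,0.001,0,0,0,-1],
    [0,0,0.001,0,0,0,-1],
    [0,0,0.001,0,0,0,-1],
    [0,0,0,0,0,0,-1]
  ]
}}

```text
t: 8.2
tcp_pos: [0.537, 0.2348, 0.0766]
tool_rot: [0.707, 0.707, 0.0, -0.0]
force: [0.5, 2.5, 1.0]
finger_gap: 0.001
gripper_force: 0.7
```

Emit:
{"method": "drive_tool", "body": {
  "plan": [
    [0,0,0.0005,0,0,0,-1],
    [0,0,0,0,0,0,-1]
  ]
}}

```text
t: 8.4
tcp_pos: [0.537, 0.2346, 0.0761]
tool_rot: [0.707, 0.707, 0.0, 0.0]
force: [-0.7, 1.2, 1.9]
finger_gap: -0.002
gripper_force: 0.8
```

Emit:
{"method": "drive_tool", "body": {
  "plan": [
    [0,0,0.001,0,0,0,-1],
    [0,0,0,0,0,0,-1]
  ]
}}

```text
t: 8.6
tcp_pos: [0.5371, 0.2346, 0.0751]
tool_rot: [0.707, 0.707, 0.0, 0.0]
force: [-0.2, 0.8, 0.6]
finger_gap: 0.003
gripper_force: 1.0
```

Emit:
{"method": "drive_tool", "body": {
  "plan": [
    [0,0,-0.002,0,0,0,-1],
    [0,0,-0.005,0,0,0,-1],
    [0,0,-0.006,0,0,0,-1],
    [-0.005,0,-0.002,0,0,0,-1],
    [-0.02,0,0,0,0,0,-1],
    [-0.015,0,0,0,0,0,-1],
    [0,0,0.005,0,0,0,-1],
    [0,0,0.004,0,0,0,-1],
    [0,0,0.001,0,0,0,-1],
    [0,0,0,0,0,0,-1]
  ]
}}

```text
t: 9.6
tcp_pos: [0.5367, 0.195, 0.0795]
tool_rot: [0.707, 0.708, -0.0, -0.0]
force: [0.3, -1.1, 0.5]
finger_gap: -0.0
gripper_force: 0.0
```

Emit:
{"method": "drive_tool", "body": {
  "plan": [
    [0,0,0.001,0,0,0,-1],
    [0,0,0.001,0,0,0,-1],
    [0,0,0.001,0,0,0,-1],
    [0,0,0,0,0,0,-1]
  ]
}}

```text
t: 10.0
tcp_pos: [0.537, 0.1948, 0.0771]
tool_rot: [0.707, 0.707, 0.0, -0.0]
force: [0.3, 1.5, 1.8]
finger_gap: -0.004
gripper_force: 0.6
```

Emit:
{"method": "drive_tool", "body": {
  "plan": [
    [0,0,0.001,0,0,0,-1],
    [0,0,0,0,0,0,-1]
  ]
}}

```text
t: 10.2
tcp_pos: [0.537, 0.1947, 0.0761]
tool_rot: [0.707, 0.707, 0.0, 0.0]
force: [0.4, 0.4, 1.6]
finger_gap: 0.001
gripper_force: 0.8
```

Emit:
{"method": "drive_tool", "body": {
  "plan": [
    [0,0,0.001,0,0,0,-1],
    [0,0,0,0,0,0,-1]
  ]
}}

```text
t: 10.4
tcp_pos: [0.5371, 0.1946, 0.0751]
tool_rot: [0.707, 0.707, 0.0, 0.0]
force: [0.2, 2.0, 2.7]
finger_gap: -0.002
gripper_force: 1.0
```

Emit:
{"method": "drive_tool", "body": {
  "plan": [
    [0,0,-0.002,0,0,0,-1],
    [0,0,-0.006,0,0,0,-1],
    [0,0,-0.008,0,0,0,-1],
    [0.01,0,-0.004,0,0,0,-1],
    [0.02,0,0,0,0,0,-1],
    [0.025,0,0,0,0,0,-1],
    [0.015,0,0,0,0,0,-1],
    [0.01,0,0,0,0,0,-1],
    [0,0,0.004,0,0,0,-1],
    [0,0,0,0,0,0,-1]
  ]
}}

```text
t: 11.4
tcp_pos: [0.5362, 0.2742, 0.0903]
tool_rot: [0.707, 0.707, -0.001, -0.0]
force: [0.1, -0.4, -0.3]
finger_gap: -0.0
gripper_force: 0.0
```

Emit:
{"method": "drive_tool", "body": {
  "plan": [
    [0,0,0.005,0,0,0,-1],
    [0,0,0.005,0,0,0,-1],
    [0,0,0.003,0,0,0,-1],
    [0,0,0.002,0,0,0,-1],
    [0,0,0.001,0,0,0,-1],
    [0,0,0.001,0,0,0,-1],
    [0,0,0.001,0,0,0,-1],
    [0,0,0.001,0,0,0,-1],
    [0,0,0.001,0,0,0,-1],
    [0,0,0,0,0,0,-1]
  ]
}}

```text
t: 12.4
tcp_pos: [0.537, 0.2746, 0.0714]
tool_rot: [0.707, 0.707, 0.0, 0.0]
force: [-0.7, -0.4, 2.4]
finger_gap: 0.002
gripper_force: 1.6
```

Emit:
{"method": "drive_tool", "body": {
  "plan": [
    [0,0,0.001,0,0,0,-1],
    [0,0,0.001,0,0,0,-1],
    [0,0,0.001,0,0,0,-1],
    [0,0,0.001,0,0,0,-1],
    [0,0,0,0,0,0,-1]
  ]
}}

```text
t: 12.9
tcp_pos: [0.537, 0.2746, 0.067]
tool_rot: [0.707, 0.707, 0.0, 0.0]
force: [-0.8, -0.0, 5.0]
finger_gap: -0.003
gripper_force: 2.4
```

Tip at 53 mm, about 1.3 mm above the stop. Small steps from here until the stop is felt.

Emit:
{"method": "drive_tool", "body": {
  "plan": [
    [0,0,0.001,0,0,0,-1],
    [0,0,0,0,0,0,-1]
  ]
}}

```text
t: 13.1
tcp_pos: [0.537, 0.2746, 0.0661]
tool_rot: [0.707, 0.707, 0.0, 0.0]
force: [-1.0, 0.3, 5.4]
finger_gap: 0.0
gripper_force: 2.5
```

Emit:
{"method": "drive_tool", "body": {
  "plan": [
    [0,0,0.0004,0,0,0,-1],
    [0,0,0,0,0,0,-1]
  ]
}}

```text
t: 13.3
tcp_pos: [0.537, 0.2746, 0.0658]
tool_rot: [0.707, 0.707, 0.0, 0.0]
force: [-0.9, -0.1, 5.2]
finger_gap: -0.001
gripper_force: 2.6
```

Emit:
{"method": "drive_tool", "body": {
  "plan": [
    [0,0,0.0002,0,0,0,-1],
    [0,0,0,0,0,0,-1]
  ]
}}

```text
t: 13.5
tcp_pos: [0.537, 0.2746, 0.0656]
tool_rot: [0.707, 0.707, 0.0, 0.0]
force: [-0.5, -0.2, 6.3]
finger_gap: -0.0
gripper_force: 2.7
```

Emit:
{"method": "drive_tool", "body": {
  "plan": [
    [0,0,-0.0015,0,0,0,-1],
    [0,0,-0.002,0,0,0,-1],
    [0,0,-0.002,0,0,0,-1],
    [0,0,-0.002,0,0,0,-1],
    [0,0,-0.002,0,0,0,-1],
    [0,0,-0.002,0,0,0,-1],
    [0,0,-0.004,0,0,0,-1],
    [0,0,-0.015,0,0,0,-1],
    [0,0,-0.03,0,0,0,-1],
    [0,0,-0.04,0,0,0,-1]
  ]
}}

```text
t: 14.5
tcp_pos: [0.5354, 0.2739, 0.1657]
tool_rot: [0.707, 0.707, -0.002, -0.001]
force: [1.1, 0.7, -0.7]
finger_gap: -0.004
gripper_force: 0.0
```

Emit:
{"method": "drive_tool", "body": {
  "plan": [
    [0,0,-0.03,0,0,0,-1],
    [0.03,-0.03,0,0,0,0,-1],
    [0.04,-0.04,0,0,0,0,-1],
    [0.04,-0.04,0,0,0,0,-1],
    [0.03,-0.03,0,0,0,0,-1],
    [0.01,-0.01,0,0,0,0,-1],
    [0,0,0,0,0,0,-1]
  ]
}}

```text
t: 15.2
tcp_pos: [0.3945, 0.4163, 0.1966]
tool_rot: [0.706, 0.709, 0.0, 0.0]
force: [-0.6, 0.5, 0.0]
finger_gap: 0.001
gripper_force: 0.0
```

Run:
```python
from station import manip
from h import *
s=manip.sense();print(s['t'],s['tcp_pos'],s['force'])
d=manip.snapshot("top");cv2.imwrite("pics/end.png",d["image"][90:270,230:410].repeat(3,0).repeat(3,1)[:,:,::-1])
for c,st,m in sorted(caps(d["image"],(278,192,375,222)),key=lambda a:a[0][0]):
    print(c.round(1),st,depthpt(d,*c,np.median(d["z_map"][m])).round(4))
```

```text
15.2 [0.39445842 0.41628885 0.19659303] [-0.55280777  0.46132867  0.01496765]
[292.2 206.1] [286 199  13  15 188] [0.5372 0.3142 0.0635]
[313.1 206.1] [307 199  13  16 191] [0.5375 0.274  0.0635]
[334.  206.6] [328 199  13  16 202] [0.537  0.2338 0.0631]
[354.6 206.5] [348 199  14  15 193] [0.5376 0.1944 0.0635]
```

View pics/end.png

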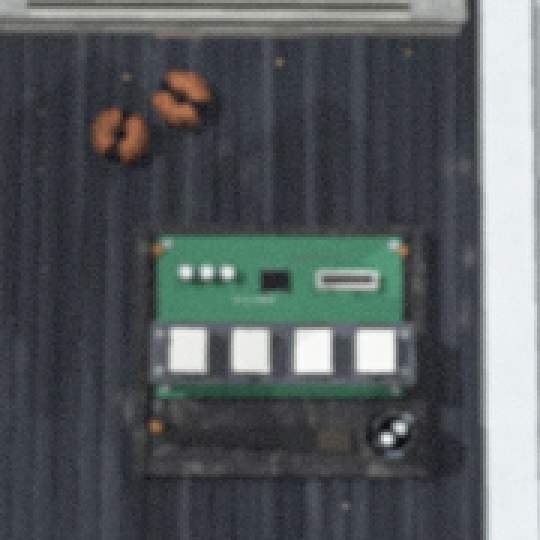

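The crop shows all four caps level, at crop (187,351), (250,351), (313,351) and (376,351), and by depth all are about 63.5 mm high. The loose parts have not moved and the arm is clear.

```bash
python3 -c "
from station import manip
print(manip.sign_off())"
```

```text
the job is handed in; nothing more can be done
None
```

I tapped all four keys left to right and found key 2 latched; I pressed it to its stop and it sprang up, and the final top view showed all four keys up and the loose parts unmoved when I handed in at about 15 s.

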